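# Stack a flow cell in its alignment jig

### The arm

A 7-joint arm with a two-finger parallel gripper is mounted at the origin on a cart in front of the work surface, level with it; the furniture and walls round the work are solid. World frame = base frame: x ahead of the robot, y to its left, z up, the work surface at z = 0. Lengths are in m, angles in degrees, forces in N, time in s.
With the tool pointing down it reaches from about 0.4 to 0.875 m from the base axis. Payload 4.4 kg.
Tool frame: the origin (TCP) lies midway between the tips of the shut fingers; the grasp point (between the pads) lies 19 mm behind it; z points along the fingers, y is the line along which they close (so a half turn about z gives the same grasp; the last joint's range is limited). The gripper opens to 85 mm and grips with 20 to 120 N. Pads are 22 mm wide; open, the fingers measure 114 mm over their backs; the gripper's body (76 mm by 85 mm) begins 54 mm behind the grasp point. The pads swing forward as they close: fully open they stand 13 mm farther back than shut.
Start: joints at [63.552, 36.005, 2.206, 86.941, -1.547, 57.084, -1.146], TCP at [0.251, -0.6, 0.231] pointing down, gripper open.
Joint ranges: [-175.42, 175.42], [-21.48, 121.26], [-71.46, 75.88], [10.55, 141.38], [-63.04, 243.04], [13.31, 113.54], [-168.57, 168.57]. Speed limits (degrees/s): [147.25, 147.25, 180, 180, 180, 180, 180].

### API

Orientations are given as [roll, pitch, yaw] about the fixed x, y, z axes, in that order (R = Rz(yaw) Ry(pitch) Rx(roll)).
In Python, from bench import readout, vision, bot gives the robot as it stands.
- The arm moves only by the tool play_rows, never from a script. Its argument "commands" is text: rows parted by semicolons, each of 7 numbers parted by spaces: the shift along the tool's x, y, z in units of 50 mm (1.0 is 50 mm), then the turn, a rotation vector about the tool's x, y, z in units of 8 degrees (1.0 is 8 degrees), then the opening, from 0 (shut) to 1 (fully open). In form: dx dy dz ax ay az jaw; .... A call has exactly 10 rows; each row is the pose to reach, as a shift and turn from the pose commanded when the call began, along the tool's axes at that moment; what a row does not reach only later rows make up. A row lasts 1/8 s, in which the tool goes at most 62.5 mm and 10.7 degrees, less where a joint would pass 70% of its speed; a pose out of reach is approached as far as the arm can. A call with a gripper value outside its range is refused whole. The fingers move at their own pace and stop on an object; "squeeze" is the grip in N (left out, the last holds). Time passes only in rows, so rows that repeat a pose let the fingers close, or fill a call up. It gives the time, the measured TCP pose, the force, the opening and the grip force at its end, in the units of the state.
- readout.get_obs(): the state, without advancing time (a new reading comes with each control period).
- vision.capture(name): name is "scene" or "top"; returns the picture (400x640x3 uint8, blue, green, red); there is no depth.
- vision.camera_params(name): a dict with "intrinsics" (3x3 intrinsics, pixels), "k1" (the pictures are not rectified: a ray, as slopes to the right and down, at radius r is drawn at 1 + k1 r^2 times it, then the intrinsics apply), "cam_to_world" (4x4, takes a point from camera to world coordinates). Camera axes: x right, y up, looking along -z (the intrinsics and any distortion apply to the point x, -y, -z); pixel columns grow to the right and rows downward; lengths in m; the calibration is good to about 2 mm. A picture is of the moment at which its call begins. camera_params takes no time and is no camera call.
- bot.close_job(): hands the job in; it is judged then, once.
Trained networks look in the newest picture that a camera, given by its name, has taken for a name from the list of things; names that differ only in an ending like _2 or _b are one class to them, and where a whole thing is asked for, a point or a joint stands for the part that bears it (a point fixed in the world has none). Each returns a list of dicts, best first, with "confidence" (0 to 1); they miss things now and then, are a little off and sometimes report something else, mostly with a low value. They report only what shows in the picture. A call takes as long as a camera call. They do not tell look-alikes from the thing itself.
- vision.trace(camera, label): "mask" (400x640 bool, what is visible of it) and "extent" ([left, top, right, bottom] in pixels, round what is visible of it).
The state is a dict: "clock": time; "joint_pos": joint angles; "qvel": joint speeds; "joint_efforts": joint torques, N m; "ee_pos": TCP position; "orientation": TCP orientation; "ft_force": force on the tool from outside, world axes, zero at the start; "wrist_torque": the same for the moment, N m; "width": finger opening in m; "gripper_force": force on a finger pad.
Only numpy, scipy, OpenCV 4.12 (cv2) and the standard library are available. Lean on these libraries where they do the work, as an engineer would, in place of code of your own. Each camera call takes 0.05 s, during which the arm holds its last target. There are 200 camera calls.

### The job

Build up the flow cell between the guide rods of the alignment jig, on the lower copper collector that is fixed in it: first the grey plate with the straight grooves, on that the white sealing frame, and on the frame the grey plate with the winding groove, so that the frame lies between the two. Then lay the loose copper collector on top with its tab sticking out at the opposite end of the jig from the tab of the lower one, so that the two can never touch, and last the end plate with its hose connectors up; each plate must lie flat in place before the next goes on. Leave the dropper bottle, the roll of black tape and the USB stick where they are.

Things in the scene. Friction and masses are not known exactly. Their poses are not given: they have to be found in the camera images.
- stack_jig: Fixed jig. Origin: bench under the stack's centre; y along the stack, x across. Base 104x146, top at z 10; fixed lower collector, face at z 18, its tab 20 wide towards -y to y -78. Eight guide rods d 10 leave a 56x96 plate 1.5 mm a side: at x +-34.5, y +-34 (fingers fit between) and x +-19, y +-54.5 (a tab fits between). Straight to z 63, pointed to z 75; they guide in a plate about 4 mm off. (mm)
- straight_plate: Grey graphite plate 56 x 96 mm, 14 mm thick, with four wide straight grooves along its length. Goes first, either way round, underside then 18 mm above the bench. about 135 g. Origin: centre of its underside; x across the 56 mm width (grip there), y along the 96 mm, z up.
- seal_frame: White plastic sealing frame 56 x 96 mm, 8 mm thick, with a window of 28 x 62 mm right through. Goes second, either way round, underside then at 32 mm. 58 g. Origin: centre of its underside; x across the 56 mm width (grip there), y along the 96 mm, z up.
- serpentine_plate: Grey graphite plate 56 x 96 mm, 10 mm thick, with one winding groove of cross runs and a round port at two diagonal corners. Goes third, either way round, underside then at 40 mm. 97 g. Origin: centre of its underside; x across the 56 mm width (grip there), y along the 96 mm, z up.
- collector: Loose copper plate 56 x 96 mm, 6 mm thick, with a tab 20 mm wide sticking out 30 mm from the middle of its +y end. Goes fourth, underside then at 50 mm, its +y (tab) towards the jig's +y. 290 g. Origin: centre of the underside of the 56 x 96 mm part; x across the 56 mm width (grip there), y towards the tab, z up.
- collector_tab (a point): Point on the upper face of the loose collector's tab, 68 mm from the collector's centre towards the tab's end (the hole of the tab).
- end_plate: Silver aluminium plate 56 x 96 mm, 16 mm thick, with screw heads and two brass hose connectors, 14 mm across, 22 mm tall, on its top at (x, y) = (14, 36) and (-14, -36) mm. Goes last, either way round, underside then at 56 mm. about 230 g. Origin: centre of its underside; x across the 56 mm width (grip there), y along the 96 mm, z up.
- dropper_bottle: Bystander: upright white dropper bottle with a black tip, 34 mm diameter, 96 mm high; origin in the middle of its underside.
- insul_tape: Bystander: roll of black tape lying flat, about 52 mm diameter, 19 mm high; origin in the middle of its underside.
- usb_stick: Bystander: black USB stick lying flat, 17 x 51 x 8 mm, y along its length; origin in the middle of its underside.
There are look-alikes about, which are no part of the job. Leave any green or turquoise look-alike of the end_plate alone.

How it is judged (in metres and radians):
On the way, in this order (a step that is already met when the one before it is completed fails the run):
1. the straight-groove plate lies flat between the guide rods, on the lower collector (z of straight_plate in the frame of stack_jig between 0.0155 and 0.0205 m and horizontal distance between straight_plate and stack_jig below 0.005 m and angle between the y axis of straight_plate and the y axis of stack_jig, either way round below 0.09 rad and angle between straight_plate's own z axis and vertical below 0.05 rad), for 0.2 s.
2. the sealing frame lies flat on the straight-groove plate (z of seal_frame in the frame of stack_jig between 0.0295 and 0.0345 m and horizontal distance between seal_frame and stack_jig below 0.005 m and angle between the y axis of seal_frame and the y axis of stack_jig, either way round below 0.09 rad and angle between seal_frame's own z axis and vertical below 0.05 rad), for 0.2 s.
3. the serpentine plate lies flat on the sealing frame (z of serpentine_plate in the frame of stack_jig between 0.0375 and 0.0425 m and horizontal distance between serpentine_plate and stack_jig below 0.005 m and angle between the y axis of serpentine_plate and the y axis of stack_jig, either way round below 0.09 rad and angle between serpentine_plate's own z axis and vertical below 0.05 rad), for 0.2 s.
4. the loose collector lies flat on the serpentine plate, its tab at the opposite end of the jig from the lower tab (z of collector in the frame of stack_jig between 0.0475 and 0.0525 m and horizontal distance between collector and stack_jig below 0.005 m and angle between the y axis of collector and the y axis of stack_jig, either way round below 0.09 rad and angle between collector's own z axis and vertical below 0.05 rad and y of collector_tab in the frame of stack_jig above 0.055 m), for 0.2 s.
5. the end plate lies flat on the collector (z of end_plate in the frame of stack_jig between 0.0535 and 0.0585 m and horizontal distance between end_plate and stack_jig below 0.005 m and angle between the y axis of end_plate and the y axis of stack_jig, either way round below 0.09 rad and angle between end_plate's own z axis and vertical below 0.05 rad), for 0.2 s.
At the end, for the whole second after the job is handed in: The five plates lie released and still in the jig in the stated order: flat (0.05 rad), each at its height within 2.5 mm, within 5 mm of the jig's centre and 0.09 rad of its length, the loose collector's tab at the jig's +y end; bottle, tape and USB stick never moved 25 mm (all of step 1 and all of step 2 and all of step 3 and all of step 4 and all of step 5 and linear speed of each of straight_plate, seal_frame, serpentine_plate, collector, end_plate below 0.01 m/s); the robot touches nothing.
It fails at once if the dropper bottle is knocked over or pushed 25 mm or more from its place (distance of dropper_bottle from where it was at the start of the episode above 0.025 m or angle between dropper_bottle's own z axis and vertical above 0.5 rad).
It fails at once if the roll of tape is pushed 25 mm or more from its place (distance of insul_tape from where it was at the start of the episode above 0.025 m).
It fails at once if the USB stick is pushed 25 mm or more from its place (distance of usb_stick from where it was at the start of the episode above 0.025 m).
It also fails if it takes over 109 s, if anything falls off the work surface, if the arm or the gripper's body presses on something with over 40 N, if the wrist force passes 120 N, or if a joint passes its speed limit or range.

## Working session

There is one attempt and no reset: what is moved stays moved. The work goes in short steps, Python scripts to look and compute and a tool call to move; the robot and the scene stay as the last step left them, time stands still between calls to the robot, and variables do not carry over. Pictures are saved under pics/ and viewed, at most 14 in all, crops included, and the job is handed in when it is done.

Besides the shell and the picture viewer there is one more tool, called in YAML: its name, and indented under it one key for each argument. play_rows: Moves the arm, as the interface text tells. Its arguments: {"type":"object","properties":{"commands":{"type":"string"},"squeeze":{"type":"number"}},"required":["commands"]}

```bash
mkdir -p pics; ls
python3 - <<'E'
from bench import readout, vision, bot
import cv2,json
o=readout.get_obs();print({k:(v if not hasattr(v,'tolist') else v.tolist()) for k,v in o.items()})
for n in("scene","top"):
    cv2.imwrite(f"pics/{n}0.png",vision.capture(n))
    p=vision.camera_params(n);print(n,p)
E
```

```text
pics
{'clock': 0.0, 'joint_pos': [63.55338146921225, 36.05717537562152, 2.2012289247146697, 86.99616863167245, -1.546337359516174, 57.0818336035355, -1.1457404392783295], 'qvel': [0.07726930453464491, 0.01150078953205048, 0.018170455571628153, -0.012704649377707381, -0.010785943822444787, -0.024344329081626558, 0.11375601183194375], 'joint_efforts': [0.0012506016719271429, -56.34005427360535, 1.2263299897313118, -19.34489607810974, 0.01084970310330391, 0.010476454335730523, -3.392301437088463e-05], 'ee_pos': [0.25039415191690806, -0.5991723460536166, 0.23040738560340313], 'orientation': [-179.8944666273176, 0.0010559081364233417, 22.67816155736938], 'ft_force': [-0.4918358650341845, -0.13656670634997742, -0.8293121148584426], 'wrist_torque': [0.03294331730746449, -0.01564804511945366, -0.0012423258102105584], 'gripper_force': 0.0, 'width': 0.0857547327415882}
scene {'intrinsics': array([[405.12977649,   0.        , 319.86840542],
       [  0.        , 405.12977649, 191.96715568],
       [  0.        ,   0.        ,   1.        ]]), 'k1': -0.05459878558372471, 'cam_to_world': array([[ 0.78489693,  0.33100538, -0.52380553, -0.20418185],
       [-0.61959322,  0.42801141, -0.65795933, -1.16115739],
       [ 0.00640667,  0.84097661,  0.54103354,  0.81221458],
       [ 0.        ,  0.        ,  0.        ,  1.        ]])}
top {'intrinsics': array([[412.24016595,   0.        , 318.92109602],
       [  0.        , 412.24016595, 194.39656597],
       [  0.        ,   0.        ,   1.        ]]), 'k1': -0.004368190389268469, 'cam_to_world': array([[-0.02323733,  0.99717626, -0.07141104,  0.46718489],
       [-0.99951807, -0.02464371, -0.01887649, -0.20093399],
       [-0.02058302,  0.07093799,  0.99726834,  1.48416579],
       [ 0.        ,  0.        ,  0.        ,  1.        ]])}
```

View pics/scene0.png

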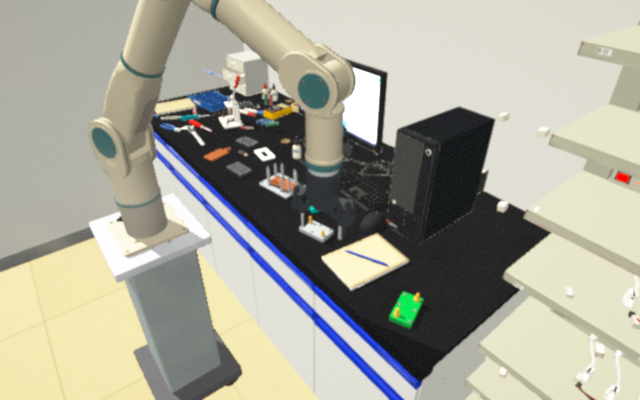

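View pics/top0.png

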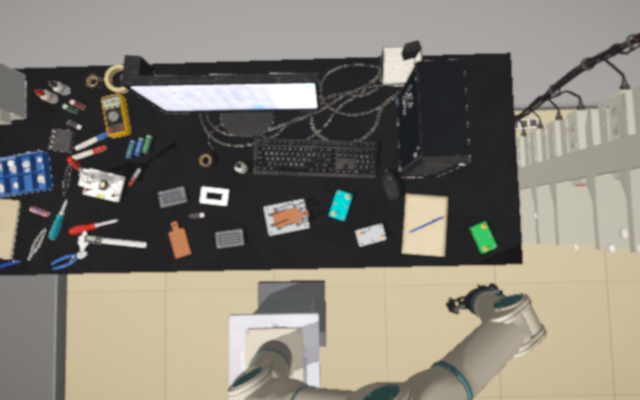

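The top view shows the jig (287,217), grey plates (173,197) and (230,239), frame (214,195), loose collector (178,240) and silver end plate (370,235). The turquoise (341,205) and green (483,237) plates are look-alikes. The bystanders are the USB stick (196,215), tape (206,160) and bottle (240,167). I'll check the choice in one close crop.

Run:
```python
import cv2
i=cv2.imread("pics/top0.png")[175:265,155:395]
cv2.imwrite("pics/crop0.png",cv2.resize(i,None,fx=3.33,fy=3.33,interpolation=cv2.INTER_CUBIC))
i=cv2.imread("pics/scene0.png")[125:250,195:355]
cv2.imwrite("pics/crop1.png",cv2.resize(i,None,fx=4.7,fy=4.7,interpolation=cv2.INTER_CUBIC))
```

```text
(no output)
```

View pics/crop0.png

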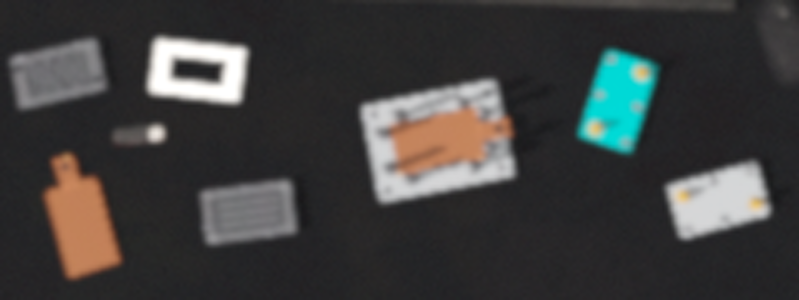

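View pics/crop1.png

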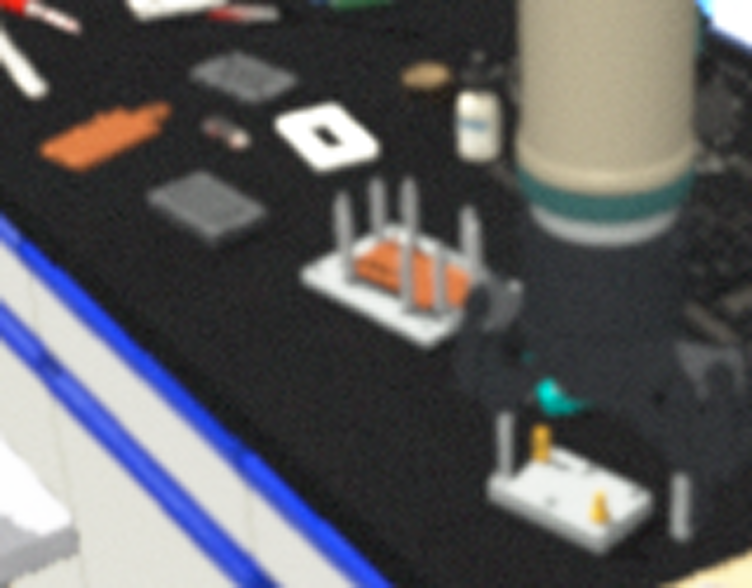

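The crop confirms the straight-groove plate is at (230,239), the winding one at (173,197) and the silver end plate at (370,235). The jig's lower tab points to image right, which is world -y. Next I fit poses to the masks.

```bash
cat > h.py <<'E'
import numpy as np, cv2
from scipy.optimize import minimize
from bench import readout, vision, bot
def proj(cam,P):
    p=vision.camera_params(cam); M=p["cam_to_world"]
    R=np.diag([1,-1,-1])@M[:3,:3].T
    return cv2.projectPoints(np.asarray(P,float),cv2.Rodrigues(R)[0],-R@M[:3,3],p["intrinsics"],np.array([p["k1"],0,0,0]))[0][:,0]
def box(cx,cy,lx,ly,z0,z1):
    return np.array([[cx+a*lx/2,cy+b*ly/2,z] for a in(-1,1) for b in(-1,1) for z in(z0,z1)])/1e3
S=dict(straight_plate=[box(0,0,56,96,0,14)],seal_frame=[box(0,0,56,96,0,8)],serpentine_plate=[box(0,0,56,96,0,10)],
 collector=[box(0,0,56,96,0,6),box(0,63,20,30,0,6)],end_plate=[box(0,0,56,96,0,16)]+[box(s*14,s*36,12,12,16,38) for s in(1,-1)],
 stack_jig=[box(0,0,104,146,0,10),box(0,-63,20,30,12,18)]+[box(sx*a,sy*b,9,9,10,70) for a,b in((34.5,34),(19,54.5)) for sx in(1,-1) for sy in(1,-1)],
 dropper_bottle=[box(0,0,30,30,0,90)],insul_tape=[box(0,0,46,46,0,19)],usb_stick=[box(0,0,17,51,0,8)])
K=8
def fit(cam,name,m,x0,z=0.):
    """m mask; x0 [x,y,yawdeg]"""
    ys,xs=np.nonzero(m); o=np.array([xs.min()-12,ys.min()-12]); w,h=xs.max()+13-o[0],ys.max()+13-o[1]
    f=m[o[1]:o[1]+h,o[0]:o[0]+w].astype(np.float32)
    def render(v):
        c,s=np.cos(np.radians(v[2])),np.sin(np.radians(v[2]))
        im=np.zeros((h*K,w*K),np.uint8)
        for b in S[name]:
            P=np.c_[c*b[:,0]-s*b[:,1]+v[0],s*b[:,0]+c*b[:,1]+v[1],b[:,2]+z]
            q=((proj(cam,P)-o+.5)*K-.5)
            cv2.fillConvexPoly(im,cv2.convexHull(np.round(q*16).astype(np.int32)),1,shift=4)
        return cv2.resize(im.astype(np.float32),(w,h),interpolation=cv2.INTER_AREA)
    cost=lambda v:np.abs(render(v)-f).sum()/f.sum()
    x0=np.array(x0,float)
    r=minimize(cost,x0,method="Nelder-Mead",options=dict(initial_simplex=x0+np.array([[0,0,0],[.012,0,0],[0,.012,0],[0,0,10]]),xatol=1e-4,fatol=1e-5))
    return r.x,r.fun
def ray(cam,px,z):
    p=vision.camera_params(cam);M=p["cam_to_world"]
    u=cv2.undistortPoints(np.array([[px]],float),p["intrinsics"],np.array([p["k1"],0,0,0]))[0,0]
    d=M[:3,:3]@[u[0],-u[1],-1]; t=(z-M[2,3])/d[2]; return M[:3,3]+t*d
E
python3 - <<'E'
from h import *
px=dict(straight_plate=(230,239),seal_frame=(214,195),serpentine_plate=(173,197),collector=(178,240),end_plate=(370,235),stack_jig=(287,217),dropper_bottle=(240,167),insul_tape=(206,160),usb_stick=(196,215))
yaw0=dict(collector=-80+90,end_plate=15,stack_jig=9,straight_plate=5,serpentine_plate=8,seal_frame=-5,usb_stick=0)
yaw0["collector"]=-75
pose={}
for n,p in px.items():
    g=ray("top",p,.008)
    for cam in("top","scene"):
        if cam=="top": vision.capture(cam) if n=="straight_plate" else 0
        try:
            if cam=="scene" and n=="straight_plate": vision.capture("scene")
            L=vision.trace(cam,n)
        except Exception as e: print(n,cam,e);continue
        q=proj(cam,[g])[0]; best=None
        for d in L:
            e=d["extent"]
            c=np.array([(e[0]+e[2])/2,(e[1]+e[3])/2])
            if np.linalg.norm(c-q)<14: best=d;break
        if best is None: print(n,cam,"none",[(d["extent"],round(d["confidence"],2)) for d in L]);continue
        bests=[]
        for y in ([yaw0[n]] if n in yaw0 else [0]):
            for dy in (-12,0,12): bests.append(fit(cam,n,best["mask"].astype(bool),[g[0],g[1],y+dy]))
        x,f=min(bests,key=lambda t:t[1])
        print(n,cam,x.round(4),"cost",round(f,3),"conf",round(best["confidence"],2),"guess",g[:2].round(3),int(best["mask"].sum()))
E
```

```text
straight_plate top [0.4236 0.1509 6.4113] cost 0.094 conf 0.85 guess [0.421 0.149] 479
straight_plate scene [0.4239 0.1499 2.1157] cost 0.155 conf 0.62 guess [0.421 0.149] 209
seal_frame top [ 0.577   0.2094 -7.5537] cost 0.428 conf 0.51 guess [0.58  0.206] 319
seal_frame scene [  0.5715   0.2008 -11.1614] cost 0.331 conf 0.49 guess [0.58  0.206] 130
serpentine_plate top [ 0.5782  0.3574 12.68  ] cost 0.082 conf 0.87 guess [0.576 0.355] 415
serpentine_plate scene [ 0.5755  0.3535 11.5139] cost 0.157 conf 0.73 guess [0.576 0.355] 143
collector top [  0.4112   0.3323 -78.9141] cost 0.396 conf 0.57 guess [0.421 0.337] 349
collector scene [  0.4153   0.3283 -65.7285] cost 0.241 conf 0.72 guess [0.421 0.337] 153
end_plate top [ 0.4242 -0.3499 13.3989] cost 0.066 conf 0.96 guess [ 0.424 -0.351] 446
end_plate scene none [([391.4, 291.3, 426.8, 326.8], 0.86), ([279.5, 139.1, 289.4, 146.8], 0.24)]Traceback (most recent call last):
  File "<stdin>", line 22, in <module>
  File "h.py", line 29, in fit
    r=minimize(cost,x0,method="Nelder-Mead",options=dict(initial_simplex=x0+np.array([[0,0,0],[.012,0,0],[0,.012,0],[0,0,10]]),xatol=1e-4,fatol=1e-5))
    res = _minimize_neldermead(fun, x0, args, callback, bounds=bounds,
                               **options)
    fxcc = func(xcc)
    fx = function(np.copy(x), *(wrapper_args + args))
  File "h.py", line 27, in <lambda>
    cost=lambda v:np.abs(render(v)-f).sum()/f.sum()
                         ~~~~~~^^^
  File "h.py", line 24, in render
    q=((proj(cam,P)-o+.5)*K-.5)
        ~~~~^^^^^^^
  File "h.py", line 5, in proj
    p=vision.camera_params(cam); M=p["cam_to_world"]
ValueError: time passes only in moves, steps and waits
```

```bash
sed -i 's/^def proj/PC={c:vision.camera_params(c) for c in("scene","top")}\ndef proj/; s/p=vision.camera_params(cam)/p=PC[cam]/' h.py
cat >> h.py <<'E'
def soft(img,px,half,chan,fg,bg=None):
    """coverage 0..1 of a bright thing in a window round px"""
    I=img.astype(float); v={'g':I.mean(2),'r':I[:,:,2],'rb':I[:,:,2]-I[:,:,0]}[chan]
    m=np.zeros(v.shape,np.float32); x,y=px; hx,hy=half
    w=v[y-hy:y+hy,x-hx:x+hx]; b=np.percentile(w,10) if bg is None else bg
    m[y-hy:y+hy,x-hx:x+hx]=np.clip((w-b)/(fg-b),0,1); m[m<.15]=0
    return m
E
python3 - <<'E'
from h import *
im=cv2.imread("pics/top0.png").astype(float)
print("coll rb",(im[235:248,172:185,2]-im[235:248,172:185,0]).mean().round(), "bgrb",(im[255:260,190:200,2]-im[255:260,190:200,0]).mean().round())
print("frame",im[203,208:222].mean(1).round(), "end",im[232:240,365:375].mean().round(),"jig",im[236:240,275:300].mean(2).round().tolist()[0])
f=soft(im,(214,195),(21,14),'g',225); ys,xs=np.nonzero(f>.5)
# fill window
mm=cv2.morphologyEx(f,cv2.MORPH_CLOSE,np.ones((13,13)))
for y in(-12,0): x,c=fit("top","seal_frame",mm,[.58,.206,y]);print("frame",x.round(4),c)
f=soft(im,(178,240),(17,26),'rb',(im[235:248,172:185,2]-im[235:248,172:185,0]).mean())
for y in(-80,-70): x,c=fit("top","collector",f,[.42,.337,y]);print("coll",x.round(4),c)
f=soft(im,(370,235),(22,19),'g',im[232:240,365:375].mean())
x,c=fit("top","end_plate",f,[.424,-.35,13]);print("end",x.round(4),c)
for n,p,h in(("straight_plate",(230,239),(20,15)),("serpentine_plate",(173,197),(20,16))):
    x,y=p;f=soft(im,p,h,'g',im[y-8:y+8,x-10:x+10].mean())
    f=cv2.morphologyEx(f,cv2.MORPH_CLOSE,np.ones((5,5)))
    g=ray("top",p,.01); v,c=fit("top",n,f,[g[0],g[1],8]);print(n,v.round(4),c)
# jig: base only by whiteness or copper
S['jb']=[box(0,0,104,146,0,10)]
sub=im[190:245,255:320]; f=np.zeros(im.shape[:2],np.float32); br=sub.max(2); f[190:245,255:320]=np.clip((br-45)/130,0,1)*(br>80)
f=cv2.morphologyEx(f,cv2.MORPH_OPEN,np.ones((3,3)));f=cv2.morphologyEx(f,cv2.MORPH_CLOSE,np.ones((9,9)))
cv2.imwrite("pics/jm.png",cv2.resize((f[185:250,250:325]*255).astype(np.uint8),None,fx=6,fy=6))
g=ray("top",(287,217),.01)
for n in("jb","stack_jig"):
    v,c=fit("top",n,f,[g[0],g[1],9]);print(n,v.round(4),c)
vision.capture("top")
for n in("stack_jig","dropper_bottle","insul_tape"):
    for d in vision.trace("top",n)[:2]:
        e=d["extent"]
        print(n,e,d["confidence"],ray("top",((e[0]+e[2])/2,(e[1]+e[3])/2),.01).round(3))
    if n=="stack_jig":
        m=vision.trace("top",n)[0]["mask"]; v,c=fit("top",n,m.astype(bool),[g[0],g[1],9]);print(n,v.round(4),c)
E
```

```text
coll rb 104.0 bgrb -0.0
frame [202. 214. 223. 228. 236. 241. 243. 244. 245. 248. 251. 253. 254. 255.] end 212.0 jig [46.0, 41.0, 40.0, 38.0, 39.0, 37.0, 36.0, 37.0, 39.0, 39.0, 39.0, 38.0, 39.0, 39.0, 40.0, 40.0, 39.0, 38.0, 39.0, 40.0, 40.0, 38.0, 40.0, 39.0, 40.0]
frame [ 0.5779  0.208  -6.6041] 0.1607746183872223
frame [ 0.5778  0.2068 -6.2675] 0.16147102415561676
coll [  0.4114   0.3336 -74.3913] 0.14042219519615173
coll [  0.4108   0.3334 -74.1741] 0.14099758863449097
end [ 0.4251 -0.3521 13.5535] 0.15022286772727966
straight_plate [0.4232 0.1522 5.8364] 0.08659493178129196
serpentine_plate [ 0.578   0.3596 11.6311] 0.08180461823940277
jb [ 0.4949 -0.0521  9.9226] 0.07494514435529709
stack_jig [ 0.4949 -0.052  10.3824] 0.07074785977602005
stack_jig [262.6, 200.7, 307.9, 234.9] 0.57 [ 0.492 -0.051  0.01 ]
stack_jig [ 0.4952 -0.0523 10.0411] 0.03305187448859215
dropper_bottle [235.1, 158.8, 245.4, 170.5] 0.4 [0.688 0.109 0.01 ]
```

View pics/jm.png

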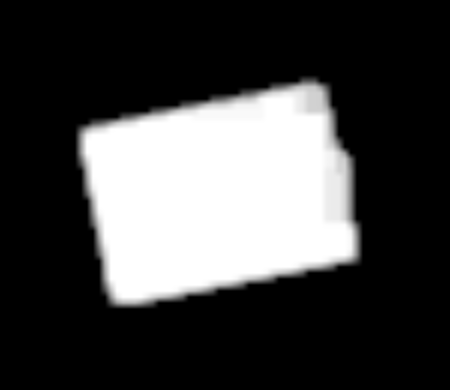

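```bash
cat >> h.py <<'E'
import json,os
from scipy.spatial.transform import Rotation as Ro
JIG=(.495,-.052,10.0)
def load(): return json.load(open("cmd.json")) if os.path.exists("cmd.json") else [.251,-.6,.231,22.68]
def go(wps,step=.056,dang=9.5,fill=True):
    """wps: (x,y,z,yaw,jaw[,rows]) tool pointing down; prints the calls; assumes they get played"""
    cur=load(); rows=[]
    for w in wps:
        a,b=np.array(cur[:4],float),np.array(w[:4],float)
        b[3]=a[3]+(b[3]-a[3]+180)%360-180
        n=int(max(np.ceil(np.linalg.norm((b-a)[:3])/step),np.ceil(abs(b[3]-a[3])/dang),1)); n=max(n,w[5] if len(w)>5 else 1)
        rows+=[(a+(b-a)*(i+1)/n).tolist()+[w[4]] for i in range(n)]; cur=b.tolist()
    while len(rows)%10: rows.append(rows[-1])
    base=load()
    for k in range(0,len(rows),10):
        R0=Ro.from_euler('xyz',[180,0,base[3]],degrees=True); out=[]
        for r in rows[k:k+10]:
            d=R0.inv().apply(np.array(r[:3])-base[:3])/.05; t=-(r[3]-base[3])/8
            out.append([*np.round(d,2),0,0,np.round(t,2),r[4]])
        l=out[-1]; base=list(np.array(base[:3])+R0.apply(np.array(l[:3])*.05))+[base[3]-l[5]*8]
        print("; ".join(" ".join(f"{v:g}" for v in o) for o in out))
    json.dump([float(v) for v in base],open("cmd.json","w"))
E
python3 -c "
from h import *
go([(.5,-.3,.2,55,1),(.4234,.1515,.12,96.2,1),(.4234,.1515,.03,96.2,1),(.4234,.1515,.001,96.2,1,2)])"
```

```text
0.99 -0.52 0.09 0 0 -0.58 1; 1.97 -1.03 0.18 0 0 -1.15 1; 2.96 -1.55 0.27 0 0 -1.73 1; 3.95 -2.07 0.35 0 0 -2.31 1; 4.93 -2.58 0.44 0 0 -2.89 1; 5.92 -3.1 0.53 0 0 -3.46 1; 6.91 -3.62 0.62 0 0 -4.04 1; 7.14 -4.61 0.8 0 0 -4.61 1; 7.37 -5.6 0.98 0 0 -5.18 1; 7.6 -6.59 1.15 0 0 -5.76 1
0.87 -0.52 0.18 0 0 -0.57 1; 1.75 -1.05 0.36 0 0 -1.14 1; 2.62 -1.57 0.54 0 0 -1.71 1; 3.49 -2.09 0.71 0 0 -2.29 1; 4.37 -2.61 0.89 0 0 -2.86 1; 5.24 -3.13 1.07 0 0 -3.43 1; 5.24 -3.13 1.97 0 0 -3.43 1; 5.24 -3.13 2.87 0 0 -3.43 1; 5.24 -3.13 3.16 0 0 -3.43 1; 5.24 -3.13 3.45 0 0 -3.43 1
```

play_rows:
  commands: "0.99 -0.52 0.09 0 0 -0.58 1; 1.97 -1.03 0.18 0 0 -1.15 1; 2.96 -1.55 0.27 0 0 -1.73 1; 3.95 -2.07 0.35 0 0 -2.31 1; 4.93 -2.58 0.44 0 0 -2.89 1; 5.92 -3.1 0.53 0 0 -3.46 1; 6.91 -3.62 0.62 0 0 -4.04 1; 7.14 -4.61 0.8 0 0 -4.61 1; 7.37 -5.6 0.98 0 0 -5.18 1; 7.6 -6.59 1.15 0 0 -5.76 1"
  squeeze: 60

```text
clock: 2.25
ee_pos: [0.4741, -0.1477, 0.1738]
orientation: [180.0, -0.0, 68.9]
ft_force: [0.0, 0.0, 0.2]
width: 0.0854
gripper_force: 0.0
```

play_rows:
  commands: "0.87 -0.52 0.18 0 0 -0.57 1; 1.75 -1.05 0.36 0 0 -1.14 1; 2.62 -1.57 0.54 0 0 -1.71 1; 3.49 -2.09 0.71 0 0 -2.29 1; 4.37 -2.61 0.89 0 0 -2.86 1; 5.24 -3.13 1.07 0 0 -3.43 1; 5.24 -3.13 1.97 0 0 -3.43 1; 5.24 -3.13 2.87 0 0 -3.43 1; 5.24 -3.13 3.16 0 0 -3.43 1; 5.24 -3.13 3.45 0 0 -3.43 1"

```text
clock: 3.5
ee_pos: [0.4235, 0.152, 0.0004]
orientation: [-180.0, -0.0, 96.2]
ft_force: [-0.3, -0.3, 0.3]
width: 0.0854
gripper_force: 0.0
```

```bash
python3 -c "
from h import *
print(load())
o=readout.get_obs();print(o['ee_pos'],o['orientation'],o['ft_force'])"
```

```text
[0.42361273267212246, 0.1514413112059263, 0.0009999999999999454, 96.19999999999999]
[0.42351073 0.15199662 0.00044943] [-1.79999155e+02 -1.27587138e-02  9.62136155e+01] [-0.26063229 -0.3293996   0.31116131]
```

```bash
python3 -c "
from h import *
x,y,z,w=load()
go([(x,y,z,w,0,5),(x,y,.04,w,0,2),(x,y,.13,w,0,3)])
go([(.495,-.052,.13,100,0,5),(.495,-.052,.13,100,0,2)])
"
```

```text
0 0 0 0 0 -0 0; 0 0 0 0 0 -0 0; 0 0 0 0 0 -0 0; 0 0 0 0 0 -0 0; 0 0 0 0 0 -0 0; 0 0 -0.39 0 0 -0 0; 0 0 -0.78 0 0 -0 0; 0 0 -1.38 0 0 -0 0; 0 0 -1.98 0 0 -0 0; 0 0 -2.58 0 0 -0 0
-0.84 0.2 0 0 0 -0.1 0; -1.68 0.39 -0 0 0 -0.19 0; -2.52 0.59 -0 0 0 -0.29 0; -3.36 0.78 -0 0 0 -0.38 0; -4.2 0.98 -0 0 0 -0.48 0; -4.2 0.98 -0 0 0 -0.48 0; -4.2 0.98 -0 0 0 -0.48 0; -4.2 0.98 -0 0 0 -0.48 0; -4.2 0.98 -0 0 0 -0.48 0; -4.2 0.98 -0 0 0 -0.48 0
```

play_rows:
  commands: "0 0 0 0 0 0 0; 0 0 0 0 0 0 0; 0 0 0 0 0 0 0; 0 0 0 0 0 0 0; 0 0 0 0 0 0 0; 0 0 -0.39 0 0 0 0; 0 0 -0.78 0 0 0 0; 0 0 -1.38 0 0 0 0; 0 0 -1.98 0 0 0 0; 0 0 -2.58 0 0 0 0"

```text
clock: 4.75
ee_pos: [0.4231, 0.1515, 0.1314]
orientation: [-180.0, -0.0, 96.2]
ft_force: [0.4, -0.2, -1.5]
width: 0.0545
gripper_force: 63.9
```

play_rows:
  commands: "-0.84 0.2 0 0 0 -0.1 0; -1.68 0.39 0 0 0 -0.19 0; -2.52 0.59 0 0 0 -0.29 0; -3.36 0.78 0 0 0 -0.38 0; -4.2 0.98 0 0 0 -0.48 0; -4.2 0.98 0 0 0 -0.48 0; -4.2 0.98 0 0 0 -0.48 0; -4.2 0.98 0 0 0 -0.48 0; -4.2 0.98 0 0 0 -0.48 0; -4.2 0.98 0 0 0 -0.48 0"

```text
clock: 6.0
ee_pos: [0.4946, -0.0512, 0.1304]
orientation: [180.0, 0.0, 100.1]
ft_force: [0.3, 0.1, -1.5]
width: 0.0536
gripper_force: 63.9
```

```bash
python3 -c "
from h import *
o=readout.get_obs();print(o['ee_pos'],o['orientation'],o['ft_force'],o['width'],o['gripper_force'])
a=vision.capture('scene');
i=a[115:245,210:370]
cv2.imwrite('pics/p1.png',cv2.resize(i,None,fx=4.5,fy=4.5,interpolation=cv2.INTER_CUBIC))"
```

```text
[ 0.49462559 -0.05115678  0.13043432] [1.79993908e+02 3.95054513e-04 1.00110414e+02] [ 0.30564853  0.11236146 -1.54898928] 0.053647360570138046 63.87844204902649
```

View pics/p1.png

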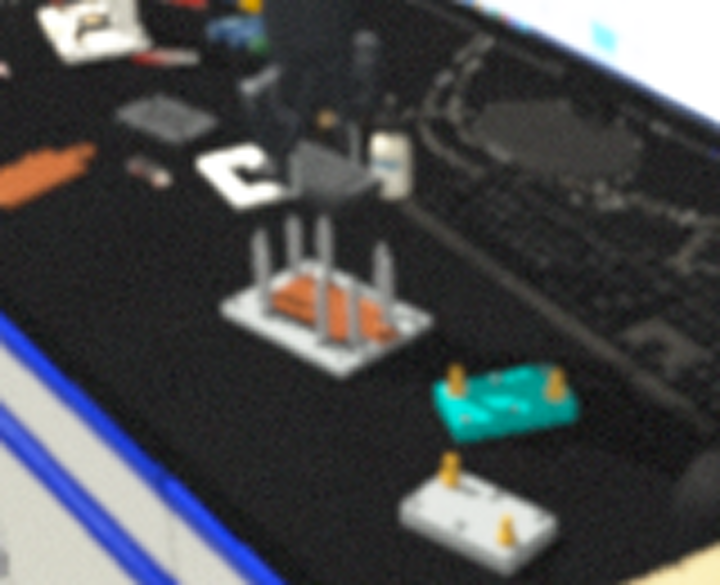

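The plate is held flat above the jig, whose base is fully visible in this crop at about (325,320). I'll cross-check the jig pose and the held plate in the scene camera.

Run:
```python
from h import *
vision.capture("scene")
for n,z,g in(("stack_jig",0,(.495,-.052,10)),("straight_plate",.127,(.495,-.052,10)),("end_plate",0,(.4246,-.351,13.5))):
    q=proj("scene",[(g[0],g[1],z)])[0]
    for d in vision.trace("scene",n)[:4]:
        e=d["extent"];c=((e[0]+e[2])/2,(e[1]+e[3])/2)
        if np.hypot(c[0]-q[0],c[1]-q[1])<25:
            v,f=fit("scene",n,d["mask"].astype(bool),g,z);print(n,v.round(4),round(f,3),d["confidence"])
```

```text
stack_jig [ 0.497  -0.0491 11.8509] 0.108 0.87
straight_plate [ 0.4961 -0.0485  4.9476] 0.689 0.73
end_plate [ 0.4243 -0.3497 14.1518] 0.172 0.7
```

```bash
python3 -c "
from h import *
go([(.4957,-.051,.085,100.3,0,2),(.4957,-.051,.05,100.3,0,7)])
go([(.4957,-.051,.02,100.3,0,7)])
"
```

```text
0.01 0.01 0.45 0 0 -0.02 0; 0.02 0.02 0.9 0 0 -0.03 0; 0.02 0.02 1 0 0 -0.03 0; 0.02 0.02 1.1 0 0 -0.03 0; 0.02 0.02 1.2 0 0 -0.03 0; 0.02 0.02 1.3 0 0 -0.03 0; 0.02 0.02 1.4 0 0 -0.03 0; 0.02 0.02 1.5 0 0 -0.03 0; 0.02 0.02 1.6 0 0 -0.03 0; 0.02 0.02 1.6 0 0 -0.03 0
-0 -0 0.09 0 0 -0 0; -0 -0 0.17 0 0 -0 0; -0 -0 0.26 0 0 -0 0; -0 -0 0.34 0 0 -0 0; -0 -0 0.43 0 0 -0 0; -0 -0 0.51 0 0 -0 0; -0 -0 0.6 0 0 -0 0; -0 -0 0.6 0 0 -0 0; -0 -0 0.6 0 0 -0 0; -0 -0 0.6 0 0 -0 0
```

play_rows:
  commands: "0.01 0.01 0.45 0 0 -0.02 0; 0.02 0.02 0.9 0 0 -0.03 0; 0.02 0.02 1 0 0 -0.03 0; 0.02 0.02 1.1 0 0 -0.03 0; 0.02 0.02 1.2 0 0 -0.03 0; 0.02 0.02 1.3 0 0 -0.03 0; 0.02 0.02 1.4 0 0 -0.03 0; 0.02 0.02 1.5 0 0 -0.03 0; 0.02 0.02 1.6 0 0 -0.03 0; 0.02 0.02 1.6 0 0 -0.03 0"

```text
clock: 7.5
ee_pos: [0.4948, -0.0513, 0.0496]
orientation: [-179.9, 0.0, 100.2]
ft_force: [-2.3, -4.0, -4.0]
width: 0.0539
gripper_force: 63.8
```

Lateral force of a few newtons points to -x,-y, so the jig centre is nearer the top-camera estimate. I'll shift that way while lowering.

```bash
python3 -c "
from h import *
json.dump([.4957,-.051,.05,100.3],open('cmd.json','w'))
go([(.4947,-.0525,.045,100.3,0,2),(.4947,-.0525,.0205,100.3,0,6)])
"
```

```text
-0.01 -0.01 0.05 0 0 -0 0; -0.03 -0.03 0.1 0 0 -0 0; -0.03 -0.03 0.18 0 0 -0 0; -0.03 -0.03 0.26 0 0 -0 0; -0.03 -0.03 0.34 0 0 -0 0; -0.03 -0.03 0.43 0 0 -0 0; -0.03 -0.03 0.51 0 0 -0 0; -0.03 -0.03 0.59 0 0 -0 0; -0.03 -0.03 0.59 0 0 -0 0; -0.03 -0.03 0.59 0 0 -0 0
```

play_rows:
  commands: "-0.01 -0.01 0.05 0 0 0 0; -0.03 -0.03 0.1 0 0 0 0; -0.03 -0.03 0.18 0 0 0 0; -0.03 -0.03 0.26 0 0 0 0; -0.03 -0.03 0.34 0 0 0 0; -0.03 -0.03 0.43 0 0 0 0; -0.03 -0.03 0.51 0 0 0 0; -0.03 -0.03 0.59 0 0 0 0; -0.03 -0.03 0.59 0 0 0 0; -0.03 -0.03 0.59 0 0 0 0"

```text
clock: 8.75
ee_pos: [0.4944, -0.0523, 0.0209]
orientation: [180.0, -0.0, 100.3]
ft_force: [-0.1, 1.2, -1.4]
width: 0.0542
gripper_force: 64.2
```

```bash
python3 -c "
from h import *
json.dump([.4947,-.0525,.0205,100.3],open('cmd.json','w'))
x,y,z,w=load()
go([(x,y,z,w,1,4),(x,y,.125,w,1),(.578,.2075,.125,83.6,1),(.578,.2075,.03,83.6,1),(.578,.2075,-.001,83.6,1,3)])
print(load())
"
```

```text
0 0 0 0 0 -0 1; 0 0 0 0 0 -0 1; 0 0 0 0 0 -0 1; 0 0 0 0 0 -0 1; 0 0 -1.04 0 0 -0 1; 0 0 -2.09 0 0 -0 1; 0.96 0.51 -2.09 0 0 0.42 1; 1.93 1.03 -2.09 0 0 0.83 1; 2.89 1.54 -2.09 0 0 1.25 1; 3.85 2.06 -2.09 0 0 1.67 1
1.06 0.27 0 0 0 0.42 1; 1.06 0.27 0.95 0 0 0.42 1; 1.06 0.27 1.9 0 0 0.42 1; 1.06 0.27 2.11 0 0 0.42 1; 1.06 0.27 2.31 0 0 0.42 1; 1.06 0.27 2.52 0 0 0.42 1; 1.06 0.27 2.52 0 0 0.42 1; 1.06 0.27 2.52 0 0 0.42 1; 1.06 0.27 2.52 0 0 0.42 1; 1.06 0.27 2.52 0 0 0.42 1
[0.5779307134995852, 0.20751827674678153, -0.0010000000000000009, 83.58]
```

play_rows:
  commands: "0 0 0 0 0 0 1; 0 0 0 0 0 0 1; 0 0 0 0 0 0 1; 0 0 0 0 0 0 1; 0 0 -1.04 0 0 0 1; 0 0 -2.09 0 0 0 1; 0.96 0.51 -2.09 0 0 0.42 1; 1.93 1.03 -2.09 0 0 0.83 1; 2.89 1.54 -2.09 0 0 1.25 1; 3.85 2.06 -2.09 0 0 1.67 1"

```text
clock: 10.0
ee_pos: [0.5617, 0.1568, 0.1254]
orientation: [180.0, 0.0, 86.8]
ft_force: [0.2, -0.4, 0.4]
width: 0.0851
gripper_force: 0.0
```

play_rows:
  commands: "1.06 0.27 0 0 0 0.42 1; 1.06 0.27 0.95 0 0 0.42 1; 1.06 0.27 1.9 0 0 0.42 1; 1.06 0.27 2.11 0 0 0.42 1; 1.06 0.27 2.31 0 0 0.42 1; 1.06 0.27 2.52 0 0 0.42 1; 1.06 0.27 2.52 0 0 0.42 1; 1.06 0.27 2.52 0 0 0.42 0; 1.06 0.27 2.52 0 0 0.42 0; 1.06 0.27 2.52 0 0 0.42 0"

```text
clock: 11.25
ee_pos: [0.5782, 0.2078, 0.0007]
orientation: [179.9, -0.0, 83.5]
ft_force: [-1.4, -1.8, 6.4]
width: 0.0533
gripper_force: 61.6
```

```bash
python3 -c "
from h import *
x,y,z,w=load()
go([(x,y,z,w,0,2),(x,y,.145,w,0),(.4947,-.0525,.145,100.3,0)])
print(load())
i=vision.capture('top')
j=vision.capture('scene')
i=cv2.resize(i[185:250,150:330],None,fx=4.2,fy=4.2,interpolation=cv2.INTER_CUBIC)
j=cv2.resize(j[145:215,240:320],None,fx=4.,fy=4.,interpolation=cv2.INTER_CUBIC)
o=np.zeros((i.shape[0]+j.shape[0],i.shape[1],3),np.uint8);o[:i.shape[0]]=i;o[i.shape[0]:,:j.shape[1]]=j
cv2.imwrite('pics/p2.png',o)"
```

```text
0 0 0 0 0 0 0; 0 0 0 0 0 0 0; 0 0 -0.97 0 0 0 0; 0 0 -1.95 0 0 0 0; 0 0 -2.92 0 0 0 0; -1.07 -0.21 -2.92 0 0 -0.42 0; -2.14 -0.43 -2.92 0 0 -0.84 0; -3.21 -0.64 -2.92 0 0 -1.25 0; -4.28 -0.86 -2.92 0 0 -1.67 0; -5.35 -1.07 -2.92 0 0 -2.09 0
[0.4948554840080052, -0.052322070860978065, 0.14499999999999996, 100.3]
```

View pics/p2.png

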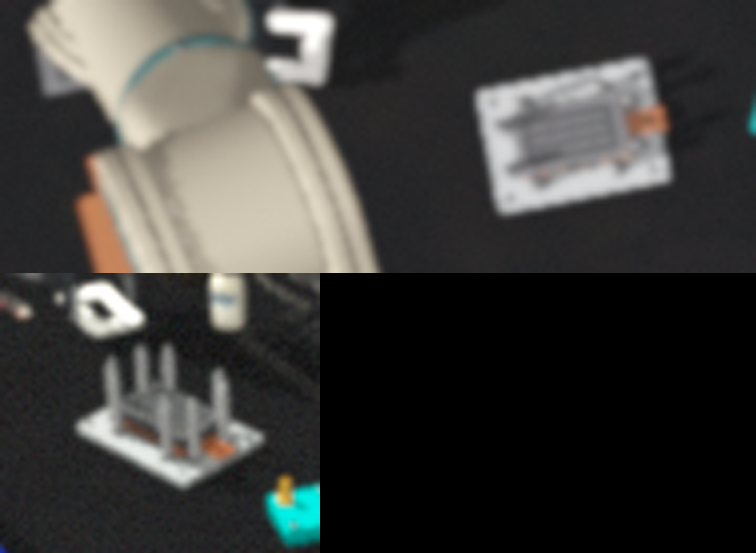

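The straight plate sits in the jig between the rods, at top crop (570,135). The frame is gripped: width 53 mm, force 62 N.

play_rows:
  commands: "0 0 0 0 0 0 0; 0 0 0 0 0 0 0; 0 0 -0.97 0 0 0 0; 0 0 -1.95 0 0 0 0; 0 0 -2.92 0 0 0 0; -1.07 -0.21 -2.92 0 0 -0.42 0; -2.14 -0.43 -2.92 0 0 -0.84 0; -3.21 -0.64 -2.92 0 0 -1.25 0; -4.28 -0.86 -2.92 0 0 -1.67 0; -5.35 -1.07 -2.92 0 0 -2.09 0"

```text
clock: 12.6
ee_pos: [0.4939, -0.0539, 0.1458]
orientation: [180.0, 0.0, 100.4]
ft_force: [1.9, -1.3, -0.8]
width: 0.0535
gripper_force: 63.4
```

```bash
python3 -c "
from h import *
go([(.4947,-.0525,.085,100.3,0,2),(.4947,-.0525,.055,100.3,0,6)])
print(load())
go([(.4947,-.0525,.034,100.3,0,5)])
print(load())
"
```

```text
-0 -0 0.6 0 0 -0 0; -0 -0 1.2 0 0 -0 0; -0 -0 1.3 0 0 -0 0; -0 -0 1.4 0 0 -0 0; -0 -0 1.5 0 0 -0 0; -0 -0 1.6 0 0 -0 0; -0 -0 1.7 0 0 -0 0; -0 -0 1.8 0 0 -0 0; -0 -0 1.8 0 0 -0 0; -0 -0 1.8 0 0 -0 0
[0.4948554840080052, -0.052322070860978065, 0.05499999999999995, 100.3]
-0 -0 0.08 0 0 -0 0; -0 -0 0.17 0 0 -0 0; -0 -0 0.25 0 0 -0 0; -0 -0 0.34 0 0 -0 0; -0 -0 0.42 0 0 -0 0; -0 -0 0.42 0 0 -0 0; -0 -0 0.42 0 0 -0 0; -0 -0 0.42 0 0 -0 0; -0 -0 0.42 0 0 -0 0; -0 -0 0.42 0 0 -0 0
[0.4948554840080052, -0.052322070860978065, 0.03399999999999995, 100.3]
```

play_rows:
  commands: "0 0 0.6 0 0 0 0; 0 0 1.2 0 0 0 0; 0 0 1.3 0 0 0 0; 0 0 1.4 0 0 0 0; 0 0 1.5 0 0 0 0; 0 0 1.6 0 0 0 0; 0 0 1.7 0 0 0 0; 0 0 1.8 0 0 0 0; 0 0 1.8 0 0 0 0; 0 0 1.8 0 0 0 0"

```text
clock: 13.85
ee_pos: [0.4945, -0.0522, 0.0554]
orientation: [180.0, -0.0, 100.3]
ft_force: [-0.8, 0.2, -0.6]
width: 0.0533
gripper_force: 63.4
```

Fits with no side force.

play_rows:
  commands: "0 0 0.08 0 0 0 0; 0 0 0.17 0 0 0 0; 0 0 0.25 0 0 0 0; 0 0 0.34 0 0 0 0; 0 0 0.42 0 0 0 0; 0 0 0.42 0 0 0 0; 0 0 0.42 0 0 0 0; 0 0 0.42 0 0 0 1; 0 0 0.42 0 0 0 1; 0 0 0.42 0 0 0 1"

```text
clock: 15.1
ee_pos: [0.4945, -0.0522, 0.0344]
orientation: [180.0, 0.0, 100.3]
ft_force: [-0.3, -0.2, -0.4]
width: 0.0853
gripper_force: 0.0
```

```bash
python3 -c "
from h import *
x,y,z,w=load()
go([(x,y,z,w,1,1),(x,y,.135,w,1),(.578,.358,.125,102.2,1),(.578,.358,.03,102.2,1),(.578,.358,.001,102.2,1,3)])
print(load())
"
```

```text
0 0 0 0 0 -0 1; 0 0 -1.01 0 0 -0 1; 0 0 -2.02 0 0 -0 1; 0.97 0.39 -2 0 0 -0.03 1; 1.94 0.78 -1.97 0 0 -0.06 1; 2.92 1.16 -1.95 0 0 -0.09 1; 3.89 1.55 -1.92 0 0 -0.12 1; 4.86 1.94 -1.9 0 0 -0.15 1; 5.83 2.33 -1.87 0 0 -0.18 1; 6.8 2.72 -1.85 0 0 -0.21 1
0.97 0.41 0.03 0 0 -0.03 1; 0.97 0.41 0.98 0 0 -0.03 1; 0.97 0.41 1.93 0 0 -0.03 1; 0.97 0.41 2.12 0 0 -0.03 1; 0.97 0.41 2.32 0 0 -0.03 1; 0.97 0.41 2.51 0 0 -0.03 1; 0.97 0.41 2.51 0 0 -0.03 1; 0.97 0.41 2.51 0 0 -0.03 1; 0.97 0.41 2.51 0 0 -0.03 1; 0.97 0.41 2.51 0 0 -0.03 1
[0.5778574517542951, 0.35821480884359486, 0.0009999999999999731, 102.22]
```

play_rows:
  commands: "0 0 0 0 0 0 1; 0 0 -1.01 0 0 0 1; 0 0 -2.02 0 0 0 1; 0.97 0.39 -2 0 0 -0.03 1; 1.94 0.78 -1.97 0 0 -0.06 1; 2.92 1.16 -1.95 0 0 -0.09 1; 3.89 1.55 -1.92 0 0 -0.12 1; 4.86 1.94 -1.9 0 0 -0.15 1; 5.83 2.33 -1.87 0 0 -0.18 1; 6.8 2.72 -1.85 0 0 -0.21 1"

```text
clock: 16.35
ee_pos: [0.5677, 0.308, 0.1266]
orientation: [-180.0, 0.0, 102.0]
ft_force: [1.4, 1.0, 0.3]
width: 0.0855
gripper_force: 0.0
```

play_rows:
  commands: "0.97 0.41 0.03 0 0 -0.03 1; 0.97 0.41 0.98 0 0 -0.03 1; 0.97 0.41 1.93 0 0 -0.03 1; 0.97 0.41 2.12 0 0 -0.03 1; 0.97 0.41 2.32 0 0 -0.03 1; 0.97 0.41 2.51 0 0 -0.03 1; 0.97 0.41 2.51 0 0 -0.03 1; 0.97 0.41 2.51 0 0 -0.03 0; 0.97 0.41 2.51 0 0 -0.03 0; 0.97 0.41 2.51 0 0 -0.03 0"

```text
clock: 17.6
ee_pos: [0.5782, 0.3588, 0.0028]
orientation: [179.9, -0.0, 102.2]
ft_force: [-0.6, -1.0, 4.8]
width: 0.0535
gripper_force: 61.8
```

```bash
python3 -c "
from h import *
x,y,z,w=load()
go([(x,y,z,w,0,2),(x,y,.15,w,0),(.4947,-.0525,.15,100.3,0)])
print(load())
i=vision.capture('top')
j=vision.capture('scene')
i=cv2.resize(i[185:250,250:330],None,fx=6,fy=6,interpolation=cv2.INTER_CUBIC)
j=cv2.resize(j[155:220,240:320],None,fx=5,fy=5,interpolation=cv2.INTER_CUBIC)
o=np.zeros((800-75,480,3),np.uint8);o=np.zeros((390,800,3),np.uint8);o[:,:400]=i[:,40:440];o[:325,400:]=j
cv2.imwrite('pics/p3.png',o)"
```

```text
0 0 0 0 0 -0 0; 0 0 0 0 0 -0 0; 0 0 -0.99 0 0 -0 0; 0 0 -1.99 0 0 -0 0; 0 0 -2.98 0 0 -0 0; -0.96 -0.42 -2.98 0 0 0.03 0; -1.92 -0.84 -2.98 0 0 0.06 0; -2.88 -1.26 -2.98 0 0 0.09 0; -3.84 -1.68 -2.98 0 0 0.12 0; -4.8 -2.1 -2.98 0 0 0.15 0
-0.97 -0.4 -0 0 0 0.03 0; -1.93 -0.8 -0 0 0 0.06 0; -2.9 -1.2 -0 0 0 0.09 0; -2.9 -1.2 -0 0 0 0.09 0; -2.9 -1.2 -0 0 0 0.09 0; -2.9 -1.2 -0 0 0 0.09 0; -2.9 -1.2 -0 0 0 0.09 0; -2.9 -1.2 -0 0 0 0.09 0; -2.9 -1.2 -0 0 0 0.09 0; -2.9 -1.2 -0 0 0 0.09 0
[0.4948597225601774, -0.052367587421831674, 0.14999999999999997, 100.3]
```

View pics/p3.png

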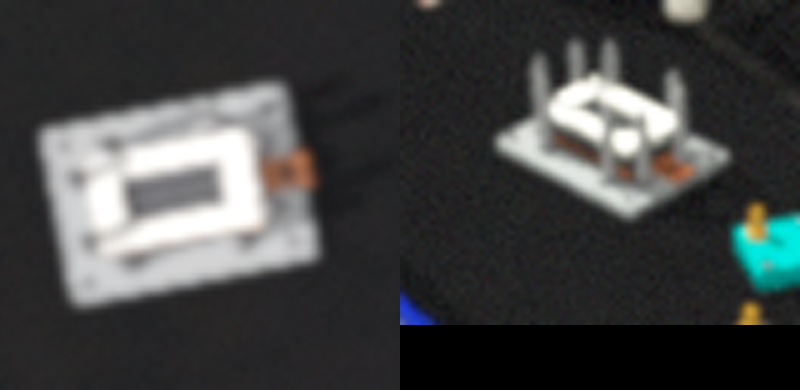

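The frame lies flat on the plate between the rods. Next goes the serpentine plate.

play_rows:
  commands: "0 0 0 0 0 0 0; 0 0 0 0 0 0 0; 0 0 -0.99 0 0 0 0; 0 0 -1.99 0 0 0 0; 0 0 -2.98 0 0 0 0; -0.96 -0.42 -2.98 0 0 0.03 0; -1.92 -0.84 -2.98 0 0 0.06 0; -2.88 -1.26 -2.98 0 0 0.09 0; -3.84 -1.68 -2.98 0 0 0.12 0; -4.8 -2.1 -2.98 0 0 0.15 0"

```text
clock: 18.95
ee_pos: [0.5254, 0.0998, 0.1507]
orientation: [180.0, 0.0, 101.0]
ft_force: [0.9, -0.3, -0.4]
width: 0.0531
gripper_force: 63.5
```

play_rows:
  commands: "-0.97 -0.4 0 0 0 0.03 0; -1.93 -0.8 0 0 0 0.06 0; -2.9 -1.2 0 0 0 0.09 0; -2.9 -1.2 0 0 0 0.09 0; -2.9 -1.2 0.4 0 0 0.09 0; -2.9 -1.2 0.8 0 0 0.09 0; -2.9 -1.2 1.2 0 0 0.09 0; -2.9 -1.2 1.4 0 0 0.09 0; -2.9 -1.2 1.6 0 0 0.09 0; -2.9 -1.2 1.7 0 0 0.09 0"

```text
clock: 20.2
ee_pos: [0.4947, -0.0522, 0.0652]
orientation: [180.0, 0.0, 100.3]
ft_force: [0.3, -1.9, 1.7]
width: 0.0532
gripper_force: 63.7
```

play_rows:
  commands: "-0.02 0 0.06 0 0 0 0; -0.02 0 0.12 0 0 0 0; -0.02 0 0.18 0 0 0 0; -0.02 0 0.24 0 0 0 0; -0.02 0 0.3 0 0 0 0; -0.02 0 0.36 0 0 0 0; -0.02 0 0.42 0 0 0 0; -0.02 0 0.44 0 0 0 0; -0.02 0 0.44 0 0 0 0; -0.02 0 0.44 0 0 0 0"

```text
clock: 21.45
ee_pos: [0.4947, -0.0532, 0.0434]
orientation: [180.0, -0.0, 100.3]
ft_force: [-1.0, 0.1, -1.3]
width: 0.0533
gripper_force: 63.5
```

```bash
python3 -c "
from h import *
json.dump([.4947,-.0533,.043,100.3],open('cmd.json','w'))
x,y,z,w=load()
go([(x,y,z,w,1,3),(x,y,.135,w,1),(.411,.3335,.12,15.7,1),(.411,.3335,.03,15.7,1),(.411,.3335,.001,15.7,1,3)])
print(load())
"
```

```text
0 0 0 0 0 -0 1; 0 0 0 0 0 -0 1; 0 0 0 0 0 -0 1; 0 0 -0.92 0 0 -0 1; 0 0 -1.84 0 0 -0 1; 0.88 -0.03 -1.81 0 0 1.17 1; 1.76 -0.06 -1.77 0 0 2.35 1; 2.64 -0.09 -1.74 0 0 3.52 1; 3.52 -0.12 -1.71 0 0 4.7 1; 4.39 -0.15 -1.67 0 0 5.88 1
0.58 -0.66 0.03 0 0 1.17 1; 1.16 -1.33 0.06 0 0 2.34 1; 1.74 -1.99 0.1 0 0 3.52 1; 2.32 -2.65 0.13 0 0 4.7 1; 2.32 -2.65 1.03 0 0 4.7 1; 2.32 -2.65 1.93 0 0 4.7 1; 2.32 -2.65 2.12 0 0 4.7 1; 2.32 -2.65 2.32 0 0 4.7 1; 2.32 -2.65 2.51 0 0 4.7 1; 2.32 -2.65 2.51 0 0 4.7 1
[0.41128324137929834, 0.3335387825242366, 0.0009999999999999731, 15.659999999999997]
```

play_rows:
  commands: "0 0 0 0 0 0 1; 0 0 0 0 0 0 1; 0 0 0 0 0 0 1; 0 0 -0.92 0 0 0 1; 0 0 -1.84 0 0 0 1; 0.88 -0.03 -1.81 0 0 1.17 1; 1.76 -0.06 -1.77 0 0 2.35 1; 2.64 -0.09 -1.74 0 0 3.52 1; 3.52 -0.12 -1.71 0 0 4.7 1; 4.39 -0.15 -1.67 0 0 5.88 1"

```text
clock: 22.7
ee_pos: [0.4477, 0.1628, 0.1269]
orientation: [180.0, -0.0, 52.9]
ft_force: [0.6, 0.2, -0.4]
width: 0.0855
gripper_force: 0.0
```

play_rows:
  commands: "0.58 -0.66 0.03 0 0 1.17 1; 1.16 -1.33 0.06 0 0 2.34 1; 1.74 -1.99 0.1 0 0 3.52 1; 2.32 -2.65 0.13 0 0 4.7 1; 2.32 -2.65 1.03 0 0 4.7 1; 2.32 -2.65 1.93 0 0 4.7 1; 2.32 -2.65 2.12 0 0 4.7 1; 2.32 -2.65 2.32 0 0 4.7 1; 2.32 -2.65 2.51 0 0 4.7 1; 2.32 -2.65 2.51 0 0 4.7 1"

```text
clock: 23.95
ee_pos: [0.4116, 0.3337, 0.0016]
orientation: [-180.0, -0.0, 15.6]
ft_force: [0.3, -0.6, 0.3]
width: 0.0853
gripper_force: 0.0
```

```bash
python3 -c "
from h import *
i=vision.capture('top')
j=vision.capture('scene')
i=cv2.resize(i[185:250,250:330],None,fx=6,fy=6,interpolation=cv2.INTER_CUBIC)
j=cv2.resize(j[130:210,190:290],None,fx=4,fy=4,interpolation=cv2.INTER_CUBIC)
o=np.zeros((390,800,3),np.uint8);o[:,:400]=i[:,40:440];o[:320,400:]=j
cv2.imwrite('pics/p4.png',o)"
```

```text
(no output)
```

View pics/p4.png

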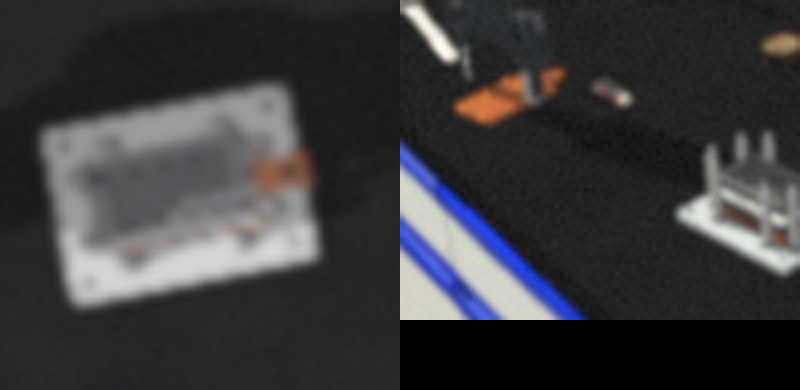

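Run:
```python
from h import *
im=cv2.imread("pics/scene0.png").astype(float)
c,s=np.cos(np.radians(15.7)),np.sin(np.radians(15.7))
for sg in(1,-1):print("fingertip",proj("scene",[(.4116+sg*.0428*s,.3337-sg*.0428*c,.013)])[0].round(1))
f=soft(im,(217,154),(18,13),'rb',110)
print(f.sum(), im[154,212:222,2]-im[154,212:222,0])
for y in(-80,-68):
    v,k=fit("scene","collector",f,[.411,.3335,y]);print(v.round(4),k)
im=cv2.imread("pics/top0.png").astype(float)
r=im[:,:,2]-im[:,:,0]; m=(r>45); m[:, :160]=0;m[:,196:]=0;m[:215]=0;m[265:]=0
ys,xs=np.nonzero(m);print(xs.min(),xs.max(),ys.min(),ys.max())
v,k=fit("top","collector",m,[.411,.3335,-74]);print("top",v.round(4),k)
S["b"]=[box(0,0,56,96,0,6)]
m2=cv2.morphologyEx(m.astype(np.uint8),cv2.MORPH_OPEN,np.ones((9,9)))
v,k=fit("top","b",m2>0,[.411,.3335,-74]);print("body",v.round(4),k)
```

```text
fingertip [222.7 154.9]
fingertip [209.3 149.5]
214.63718 [154. 151. 149. 152. 150. 147. 152. 150. 147. 145.]
[  0.4092   0.3367 -75.1395] 0.1521044224500656
[  0.4116   0.3366 -74.7345] 0.14603325724601746
168 191 221 258
top [  0.4099   0.3338 -73.5798] 0.1413925439119339
body [  0.4132   0.3337 -79.1302] 0.12316744029521942
```

The finger sits where projection predicts, and the collector pose agrees between cameras within 3 mm. Closing the gripper.

```bash
python3 -c "
from h import *
x,y,z,w=load()
go([(x,y,z,w,0,4),(x,y,.155,w,0,4),(.411,.25,.155,35,0)])
go([(.4947,-.0533,.155,100.3,0,8),(.4947,-.0533,.11,100.3,0,1)])
print(load())
"
```

```text
0 0 0 0 0 -0 0; 0 0 0 0 0 -0 0; 0 0 0 0 0 -0 0; 0 0 0 0 0 -0 0; 0 0 -0.77 0 0 -0 0; 0 0 -1.54 0 0 -0 0; 0 0 -2.31 0 0 -0 0; 0 0 -3.08 0 0 -0 0; -0.15 0.54 -3.08 0 0 -0.81 0; -0.3 1.07 -3.08 0 0 -1.61 0
-0.27 0.49 0 0 0 -0.81 0; -0.27 0.49 0 0 0 -0.81 0; -0.27 0.49 0 0 0 -0.81 0; -0.27 0.49 0 0 0 -0.81 0; -0.27 0.49 0 0 0 -0.81 0; -0.27 0.49 0 0 0 -0.81 0; -0.27 0.49 0 0 0 -0.81 0; -0.27 0.49 0 0 0 -0.81 0; -0.27 0.49 0 0 0 -0.81 0; -0.27 0.49 0 0 0 -0.81 0
-0.26 0.74 0 0 0 -1.02 0; -0.53 1.48 0 0 0 -2.04 0; -0.79 2.22 0 0 0 -3.06 0; -1.06 2.96 0 0 0 -4.08 0; -1.32 3.7 0 0 0 -5.1 0; -1.58 4.45 0 0 0 -6.12 0; -1.85 5.19 0 0 0 -7.14 0; -2.11 5.93 0 0 0 -8.16 0; -2.11 5.93 0.9 0 0 -8.16 0; -2.11 5.93 0.9 0 0 -8.16 0
[0.494877856991506, -0.05335870076012417, 0.11000000000000003, 100.3]
```

play_rows:
  commands: "0 0 0 0 0 0 0; 0 0 0 0 0 0 0; 0 0 0 0 0 0 0; 0 0 0 0 0 0 0; 0 0 -0.77 0 0 0 0; 0 0 -1.54 0 0 0 0; 0 0 -2.31 0 0 0 0; 0 0 -3.08 0 0 0 0; -0.15 0.54 -3.08 0 0 -0.81 0; -0.3 1.07 -3.08 0 0 -1.61 0"
  squeeze: 80

```text
clock: 25.3
ee_pos: [0.4115, 0.2777, 0.1562]
orientation: [180.0, -0.1, 28.8]
ft_force: [0.2, -0.5, 0.0]
width: 0.0
gripper_force: 0.0
```

play_rows:
  commands: "-0.27 0.49 0 0 0 -0.81 0; -0.27 0.49 0 0 0 -0.81 0; -0.27 0.49 0 0 0 -0.81 0; -0.27 0.49 0 0 0 -0.81 0; -0.27 0.49 0 0 0 -0.81 0; -0.27 0.49 0 0 0 -0.81 0; -0.27 0.49 0 0 0 -0.81 0; -0.27 0.49 0 0 0 -0.81 0; -0.27 0.49 0 0 0 -0.81 0; -0.27 0.49 0 0 0 -0.81 0"

```text
clock: 26.55
ee_pos: [0.4112, 0.2501, 0.1553]
orientation: [180.0, -0.0, 35.0]
ft_force: [-0.6, 0.4, -0.3]
width: -0.0002
gripper_force: 0.0
```

play_rows:
  commands: "-0.26 0.74 0 0 0 -1.02 0; -0.53 1.48 0 0 0 -2.04 0; -0.79 2.22 0 0 0 -3.06 0; -1.06 2.96 0 0 0 -4.08 0; -1.32 3.7 0 0 0 -5.1 0; -1.58 4.45 0 0 0 -6.12 0; -1.85 5.19 0 0 0 -7.14 0; -2.11 5.93 0 0 0 -8.16 0; -2.11 5.93 0.9 0 0 -8.16 0; -2.11 5.93 0.9 0 0 -8.16 0"

```text
clock: 27.8
ee_pos: [0.4925, -0.0541, 0.1083]
orientation: [-179.7, -0.1, 100.2]
ft_force: [-0.2, 0.8, -0.2]
width: -0.0001
gripper_force: 0.0
```

```bash
python3 -c "
from h import *
o=readout.get_obs();print(o['ft_force'],o['wrist_torque'])
i=vision.capture('top')
j=vision.capture('scene')
cv2.imwrite('pics/topc.png',i);cv2.imwrite('pics/scenec.png',j)
i=cv2.resize(i[185:250,250:330],None,fx=6,fy=6,interpolation=cv2.INTER_CUBIC)
j=cv2.resize(j[130:210,230:330],None,fx=4,fy=4,interpolation=cv2.INTER_CUBIC)
o=np.zeros((390,800,3),np.uint8);o[:,:400]=i[:,40:440];o[:320,400:]=j
cv2.imwrite('pics/p5.png',o)"
```

```text
[-0.21084487  0.75944844 -0.23571036] [0.02683998 0.00800425 0.02795156]
```

View pics/p5.png

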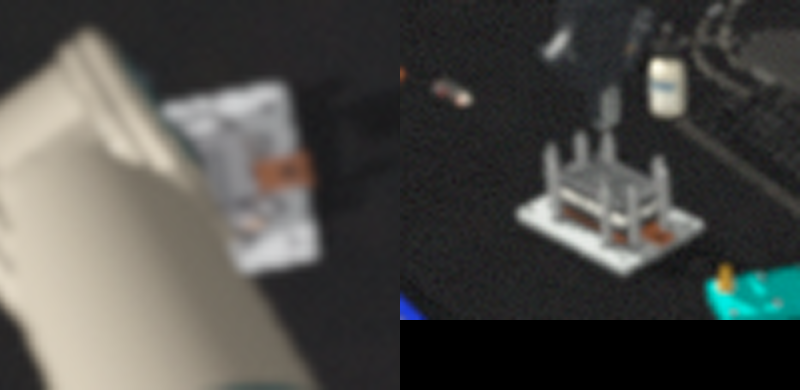

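The grasp missed (width 0): the fingertips closed above the 6 mm plate. I'll re-measure the collector and grip lower.

Run:
```python
from h import *
for n in("top0","topc"):
    im=cv2.imread(f"pics/{n}.png").astype(float)
    f=soft(im,(178,240),(17,26),'rb',104)
    for y in(-74,): x,c=fit("top","collector",f,[.42,.337,y]);print(n,x.round(4),c)
for n in("scene0","scenec"):
    im=cv2.imread(f"pics/{n}.png").astype(float)
    f=soft(im,(217,154),(18,13),'rb',150)
    v,k=fit("scene","collector",f,[.411,.3335,-72]);print(n,v.round(4),k)
```

```text
top0 [  0.4113   0.3333 -74.0769] 0.14034190773963928
topc [  0.4115   0.3335 -74.4829] 0.13977229595184326
scene0 [  0.4112   0.3371 -75.0978] 0.1845494657754898
scenec [  0.4111   0.3365 -75.0051] 0.24507233500480652
```

```bash
python3 -c "
from h import *
go([(.4947,-.0533,.13,100.3,1,1),(.4113,.3335,.12,15.6,1)])
x,y=.4113,.3335
go([(x,y,.03,15.6,1),(x,y,-.004,15.6,1,3),(x,y,-.004,15.6,0,5)])
go([(x,y,.06,15.6,0,4)])
print(load())
"
```

```text
0 -0 -0.4 0 0 -0 1; 0.88 -0.03 -0.38 0 0 1.18 1; 1.76 -0.06 -0.36 0 0 2.35 1; 2.64 -0.09 -0.33 0 0 3.53 1; 3.52 -0.12 -0.31 0 0 4.71 1; 4.4 -0.15 -0.29 0 0 5.88 1; 5.27 -0.18 -0.27 0 0 7.06 1; 6.15 -0.2 -0.24 0 0 8.23 1; 7.03 -0.23 -0.22 0 0 9.41 1; 7.91 -0.26 -0.2 0 0 10.59 1
-0 -0 0.9 0 0 -0 1; -0 -0 1.8 0 0 -0 1; -0 -0 2.03 0 0 -0 1; -0 -0 2.25 0 0 -0 1; -0 -0 2.48 0 0 -0 1; -0 -0 2.48 0 0 -0 0; -0 -0 2.48 0 0 -0 0; -0 -0 2.48 0 0 -0 0; -0 -0 2.48 0 0 -0 0; -0 -0 2.48 0 0 -0 0
-0 -0 -0.32 0 0 -0 0; -0 -0 -0.64 0 0 -0 0; -0 -0 -0.96 0 0 -0 0; -0 -0 -1.28 0 0 -0 0; -0 -0 -1.28 0 0 -0 0; -0 -0 -1.28 0 0 -0 0; -0 -0 -1.28 0 0 -0 0; -0 -0 -1.28 0 0 -0 0; -0 -0 -1.28 0 0 -0 0; -0 -0 -1.28 0 0 -0 0
[0.41137107541985374, 0.33344340294607905, 0.060000000000000026, 15.579999999999998]
```

play_rows:
  commands: "0 0 -0.4 0 0 0 1; 0.88 -0.03 -0.38 0 0 1.18 1; 1.76 -0.06 -0.36 0 0 2.35 1; 2.64 -0.09 -0.33 0 0 3.53 1; 3.52 -0.12 -0.31 0 0 4.71 1; 4.4 -0.15 -0.29 0 0 5.88 1; 5.27 -0.18 -0.27 0 0 7.06 1; 6.15 -0.2 -0.24 0 0 8.23 1; 7.03 -0.23 -0.22 0 0 9.41 1; 7.91 -0.26 -0.2 0 0 10.59 1"

```text
clock: 29.15
ee_pos: [0.4105, 0.337, 0.1222]
orientation: [-179.9, -0.1, 15.4]
ft_force: [0.4, -0.1, -0.4]
width: 0.0853
gripper_force: 0.0
```

play_rows:
  commands: "0 0 0.9 0 0 0 1; 0 0 1.8 0 0 0 1; 0 0 2.03 0 0 0 1; 0 0 2.25 0 0 0 1; 0 0 2.48 0 0 0 1; 0 0 2.48 0 0 0 0; 0 0 2.48 0 0 0 0; 0 0 2.48 0 0 0 0; 0 0 2.48 0 0 0 0; 0 0 2.48 0 0 0 0"

```text
clock: 30.4
ee_pos: [0.4119, 0.3339, -0.0022]
orientation: [-180.0, -0.1, 15.6]
ft_force: [-1.6, -1.0, 6.9]
width: 0.0527
gripper_force: 82.1
```

Gripped. Lifting to check that it holds.

play_rows:
  commands: "0 0 -0.32 0 0 0 0; 0 0 -0.64 0 0 0 0; 0 0 -0.96 0 0 0 0; 0 0 -1.28 0 0 0 0; 0 0 -1.6 0 0 0 0; 0 0 -2 0 0 0 0; 0 0 -2.4 0 0 0 0; 0 0 -2.8 0 0 0 0; 0 0 -3.2 0 0 0 0; 0 0 -3.2 0 0 0 0"

```text
clock: 31.65
ee_pos: [0.4122, 0.3342, 0.158]
orientation: [-179.9, -0.2, 15.5]
ft_force: [-0.1, -0.3, -2.5]
width: 0.0528
gripper_force: 84.9
```

```bash
python3 -c "
from h import *
json.dump([.4114,.3334,.156,15.58],open('cmd.json','w'))
go([(.4947,-.0533,.15,100.3,0)])
print(load())
go([(.4947,-.0533,.088,100.3,0,3),(.4947,-.0533,.062,100.3,0,6)])
print(load())
"
```

```text
-0.05 0.88 0.01 0 0 -1.18 0; -0.1 1.75 0.03 0 0 -2.35 0; -0.16 2.63 0.04 0 0 -3.53 0; -0.21 3.51 0.05 0 0 -4.71 0; -0.26 4.39 0.07 0 0 -5.88 0; -0.31 5.26 0.08 0 0 -7.06 0; -0.37 6.14 0.09 0 0 -8.24 0; -0.42 7.02 0.11 0 0 -9.41 0; -0.47 7.9 0.12 0 0 -10.59 0; -0.47 7.9 0.12 0 0 -10.59 0
[0.49485399594305673, -0.0533979841740857, 0.15000000000000005, 100.3]
0 -0 0.41 0 0 -0 0; 0 -0 0.83 0 0 -0 0; 0 -0 1.24 0 0 -0 0; 0 -0 1.33 0 0 -0 0; 0 -0 1.41 0 0 -0 0; 0 -0 1.5 0 0 -0 0; 0 -0 1.59 0 0 -0 0; 0 -0 1.67 0 0 -0 0; 0 -0 1.76 0 0 -0 0; 0 -0 1.76 0 0 -0 0
[0.49485399594305673, -0.0533979841740857, 0.06200000000000004, 100.3]
```

play_rows:
  commands: "-0.05 0.88 0.01 0 0 -1.18 0; -0.1 1.75 0.03 0 0 -2.35 0; -0.16 2.63 0.04 0 0 -3.53 0; -0.21 3.51 0.05 0 0 -4.71 0; -0.26 4.39 0.07 0 0 -5.88 0; -0.31 5.26 0.08 0 0 -7.06 0; -0.37 6.14 0.09 0 0 -8.24 0; -0.42 7.02 0.11 0 0 -9.41 0; -0.47 7.9 0.12 0 0 -10.59 0; -0.47 7.9 0.12 0 0 -10.59 0"

```text
clock: 32.9
ee_pos: [0.4941, -0.0584, 0.1489]
orientation: [-179.8, 0.1, 99.8]
ft_force: [-1.2, 0.2, -3.2]
width: 0.0528
gripper_force: 85.0
```

```bash
python3 -c "
from h import *
j=vision.capture('scene');cv2.imwrite('pics/scened.png',j)
f=soft(j,(280,150),(40,20),'rb',150)
x,y=np.nonzero(f>.5);print(x.min(),x.max(),y.min(),y.max())
k=j[110:210,230:330]
cv2.imwrite('pics/p6.png',cv2.resize(k,None,fx=5,fy=5,interpolation=cv2.INTER_CUBIC))"
```

```text
144 156 266 295
```

View pics/p6.png

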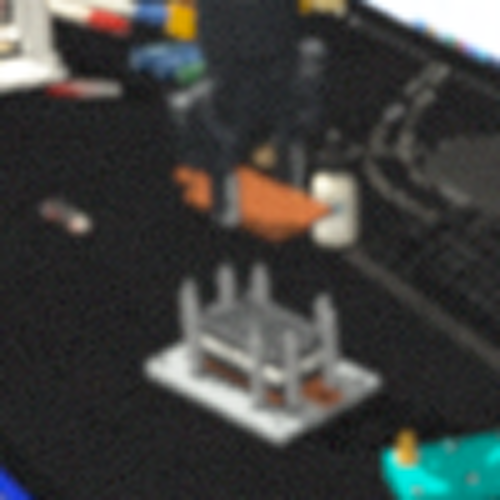

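Run:
```python
from h import *
j=cv2.imread('pics/scened.png').astype(float)
m=np.zeros((400,640),np.uint8); r=j[:,:,2]-j[:,:,0]; m[138:162,258:302]=(r[138:162,258:302]>55)
m=cv2.morphologyEx(m,cv2.MORPH_CLOSE,np.ones((7,7)))>0
o=readout.get_obs();print(o['ee_pos'],m.sum())
for z in(.150,.153):
    for y in(6,14): v,k=fit("scene","collector",m,[.495,-.055,y],z);print(v.round(4),k)
S['b']=S['collector']
for d in(0,.008,-.008):
  P=[]; c,s=np.cos(np.radians(10)),np.sin(np.radians(10))
  for a,b in((.01,.078+d),(-.01,.078+d),(.028,-.048+d),(-.028,-.048+d)):P.append((.4941+c*a-s*b,-.0575+s*a+c*b,.155))
  print(d,proj("scene",P).round(1).tolist())
ys,xs=np.nonzero(m)
for k in(xs.argmin(),xs.argmax(),ys.argmin(),ys.argmax()):print(xs[k],ys[k])
```

```text
[ 0.49404216 -0.05547719  0.14928404] 251
[ 0.498  -0.0558 10.9028] 0.18245767056941986
[ 0.4979 -0.0558 10.7651] 0.18239541351795197
[ 0.4949 -0.0608 10.9544] 0.18513445556163788
[ 0.4948 -0.061  10.6375] 0.18494771420955658
0 [[268.1, 142.5], [264.1, 144.2], [295.8, 151.3], [284.5, 156.7]]
0.008 [[266.7, 141.8], [262.6, 143.6], [294.2, 150.6], [282.9, 156.0]]
-0.008 [[269.6, 143.1], [265.5, 144.9], [297.4, 152.0], [286.1, 157.5]]
265 144
295 151
282 141
285 157
```

The collector is held level and centred, with its tab towards the jig's +y end. Lowering.

play_rows:
  commands: "0 0 0.41 0 0 0 0; 0 0 0.83 0 0 0 0; 0 0 1.24 0 0 0 0; 0 0 1.33 0 0 0 0; 0 0 1.41 0 0 0 0; 0 0 1.5 0 0 0 0; 0 0 1.59 0 0 0 0; 0 0 1.67 0 0 0 0; 0 0 1.76 0 0 0 0; 0 0 1.76 0 0 0 0"

```text
clock: 34.2
ee_pos: [0.4945, -0.0533, 0.062]
orientation: [-180.0, -0.0, 100.3]
ft_force: [0.4, 0.7, -2.9]
width: 0.0524
gripper_force: 85.0
```

play_rows:
  commands: "0 0 0.04 0 0 0 0; 0 0 0.08 0 0 0 0; 0 0 0.12 0 0 0 0; 0 0 0.16 0 0 0 0; 0 0 0.2 0 0 0 0; 0 0 0.24 0 0 0 0; 0 0 0.26 0 0 0 0; 0 0 0.26 0 0 0 0; 0 0 0.26 0 0 0 0; 0 0 0.26 0 0 0 0"

```text
clock: 35.45
ee_pos: [0.4948, -0.0531, 0.0494]
orientation: [180.0, -0.0, 100.3]
ft_force: [-1.1, 3.8, -2.3]
width: 0.0529
gripper_force: 85.1
```

play_rows:
  commands: "0.02 0 0 0 0 0 0; 0.02 0 0.01 0 0 0 0; 0.02 0 0.02 0 0 0 0; 0.02 0 0.03 0 0 0 0; 0.02 0 0.03 0 0 0 0; 0.02 0 0.03 0 0 0 1; 0.02 0 0.03 0 0 0 1; 0.02 0 0.03 0 0 0 1; 0.02 0 0.03 0 0 0 1; 0.02 0 0.03 0 0 0 1"

```text
clock: 36.7
ee_pos: [0.4946, -0.0523, 0.0479]
orientation: [180.0, 0.0, 100.3]
ft_force: [0.3, 0.3, 0.6]
width: 0.0852
gripper_force: 0.0
```

```bash
python3 -c "
from h import *
json.dump([.4947,-.0524,.0475,100.3],open('cmd.json','w'))
x,y,z,w=load()
go([(x,y,.135,w,1),(.46,-.25,.13,103.5,1),(.4246,-.351,.12,103.5,1)])
print(load())
go([(.4246,-.351,.03,103.5,1),(.4246,-.351,.001,103.5,1,3),(.4246,-.351,.001,103.5,0,5)])
print(load())
"
```

```text
0 0 -0.87 0 0 -0 1; 0 0 -1.75 0 0 -0 1; -0.94 -0.35 -1.72 0 0 -0.1 1; -1.88 -0.69 -1.7 0 0 -0.2 1; -2.82 -1.04 -1.68 0 0 -0.3 1; -3.76 -1.39 -1.65 0 0 -0.4 1; -4.69 -1.92 -1.55 0 0 -0.4 1; -5.63 -2.45 -1.45 0 0 -0.4 1; -5.63 -2.45 -1.45 0 0 -0.4 1; -5.63 -2.45 -1.45 0 0 -0.4 1
[0.4245069064083935, -0.3512669095300448, 0.11999999999999998, 103.5]
0 0 0.9 0 0 -0 1; 0 0 1.8 0 0 -0 1; 0 0 1.99 0 0 -0 1; 0 0 2.19 0 0 -0 1; 0 0 2.38 0 0 -0 1; 0 0 2.38 0 0 -0 0; 0 0 2.38 0 0 -0 0; 0 0 2.38 0 0 -0 0; 0 0 2.38 0 0 -0 0; 0 0 2.38 0 0 -0 0
[0.4245069064083935, -0.3512669095300448, 0.000999999999999987, 103.5]
```

play_rows:
  commands: "0 0 -0.87 0 0 0 1; 0 0 -1.75 0 0 0 1; -0.94 -0.35 -1.72 0 0 -0.1 1; -1.88 -0.69 -1.7 0 0 -0.2 1; -2.82 -1.04 -1.68 0 0 -0.3 1; -3.76 -1.39 -1.65 0 0 -0.4 1; -4.69 -1.92 -1.55 0 0 -0.4 1; -5.63 -2.45 -1.45 0 0 -0.4 1; -5.63 -2.45 -1.45 0 0 -0.4 1; -5.63 -2.45 -1.45 0 0 -0.4 1"

```text
clock: 37.95
ee_pos: [0.4243, -0.3506, 0.1203]
orientation: [180.0, -0.0, 103.5]
ft_force: [-0.1, 0.0, 0.2]
width: 0.0855
gripper_force: 0.0
```

play_rows:
  commands: "0 0 0.9 0 0 0 1; 0 0 1.8 0 0 0 1; 0 0 1.99 0 0 0 1; 0 0 2.19 0 0 0 1; 0 0 2.38 0 0 0 1; 0 0 2.38 0 0 0 0; 0 0 2.38 0 0 0 0; 0 0 2.38 0 0 0 0; 0 0 2.38 0 0 0 0; 0 0 2.38 0 0 0 0"

```text
clock: 39.2
ee_pos: [0.4246, -0.3514, 0.0026]
orientation: [180.0, 0.1, 103.5]
ft_force: [-1.7, 1.3, 5.3]
width: 0.0537
gripper_force: 84.8
```

```bash
python3 -c "
from h import *
x,y,z,w=load()
go([(x,y,.15,w,0,4),(.4946,-.0524,.15,100.3,0,6)])
print(load())
go([(.4946,-.0524,.088,100.3,0,2),(.4946,-.0524,.07,100.3,0,6)])
print(load())
i=vision.capture('top')
j=vision.capture('scene')
i=cv2.resize(i[185:250,250:330],None,fx=6,fy=6,interpolation=cv2.INTER_CUBIC)
j=cv2.resize(j[150:230,230:330],None,fx=4,fy=4,interpolation=cv2.INTER_CUBIC)
o=np.zeros((390,800,3),np.uint8);o[:,:400]=i[:,40:440];o[:320,400:]=j
cv2.imwrite('pics/p7.png',o)"
```

```text
0 0 -0.75 0 0 -0 0; 0 0 -1.49 0 0 -0 0; 0 0 -2.24 0 0 -0 0; 0 0 -2.98 0 0 -0 0; 0.91 0.46 -2.98 0 0 0.07 0; 1.83 0.92 -2.98 0 0 0.13 0; 2.74 1.38 -2.98 0 0 0.2 0; 3.66 1.84 -2.98 0 0 0.27 0; 4.57 2.3 -2.98 0 0 0.33 0; 5.48 2.76 -2.98 0 0 0.4 0
[0.4947299257267547, -0.05262209112896643, 0.15000000000000002, 100.3]
0 -0 0.62 0 0 -0 0; 0 -0 1.24 0 0 -0 0; 0 -0 1.3 0 0 -0 0; 0 -0 1.36 0 0 -0 0; 0 -0 1.42 0 0 -0 0; 0 -0 1.48 0 0 -0 0; 0 -0 1.54 0 0 -0 0; 0 -0 1.6 0 0 -0 0; 0 -0 1.6 0 0 -0 0; 0 -0 1.6 0 0 -0 0
[0.4947299257267547, -0.05262209112896643, 0.07, 100.3]
```

View pics/p7.png

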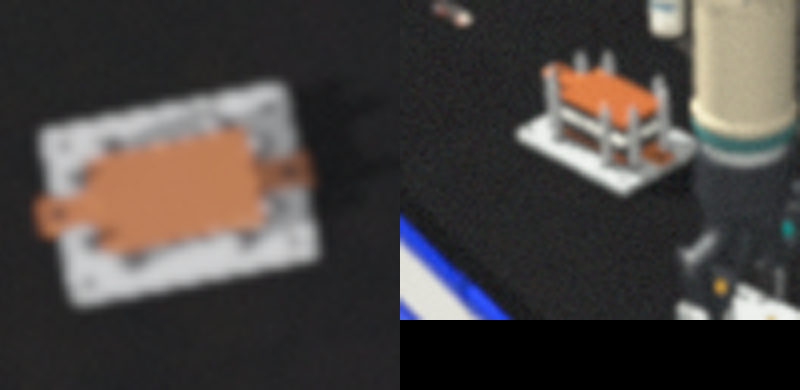

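The collector lies flat with its tab at +y (top crop 60,215), opposite the lower tab (290,170). The end plate is gripped.

play_rows:
  commands: "0 0 -0.75 0 0 0 0; 0 0 -1.49 0 0 0 0; 0 0 -2.24 0 0 0 0; 0 0 -2.98 0 0 0 0; 0.91 0.46 -2.98 0 0 0.07 0; 1.83 0.92 -2.98 0 0 0.13 0; 2.74 1.38 -2.98 0 0 0.2 0; 3.66 1.84 -2.98 0 0 0.27 0; 4.57 2.3 -2.98 0 0 0.33 0; 5.48 2.76 -2.98 0 0 0.4 0"

```text
clock: 40.55
ee_pos: [0.4948, -0.0512, 0.1508]
orientation: [180.0, 0.0, 100.2]
ft_force: [-0.6, 0.1, -1.1]
width: 0.0538
gripper_force: 85.4
```

play_rows:
  commands: "0 0 0 0 0 0 0; 0 0 0.62 0 0 0 0; 0 0 1.24 0 0 0 0; 0 0 1.3 0 0 0 0; 0 0 1.36 0 0 0 0; 0 0 1.42 0 0 0 0; 0 0 1.48 0 0 0 0; 0 0 1.54 0 0 0 0; 0 0 1.6 0 0 0 0; 0 0 1.6 0 0 0 0"

```text
clock: 41.8
ee_pos: [0.4944, -0.0525, 0.0701]
orientation: [-180.0, -0.0, 100.3]
ft_force: [0.2, 0.4, -2.1]
width: 0.0536
gripper_force: 85.3
```

play_rows:
  commands: "0 0 0.04 0 0 0 0; 0 0 0.08 0 0 0 0; 0 0 0.12 0 0 0 0; 0 0 0.16 0 0 0 0; 0 0 0.18 0 0 0 0; 0 0 0.2 0 0 0 0; 0 0 0.22 0 0 0 0; 0 0 0.22 0 0 0 0; 0 0 0.22 0 0 0 0; 0 0 0.22 0 0 0 0"

```text
clock: 43.05
ee_pos: [0.4946, -0.0525, 0.0594]
orientation: [180.0, 0.0, 100.3]
ft_force: [-0.2, -0.6, -1.8]
width: 0.0537
gripper_force: 85.3
```

Free of side force. Releasing, then rising and withdrawing.

play_rows:
  commands: "0 0 0.01 0 0 0 0; 0 0 0.01 0 0 0 1; 0 0 0.01 0 0 0 1; 0 0 0.01 0 0 0 1; 0 0 0.01 0 0 0 1; 0 0 -0.5 0 0 0 1; 0 0 -1.2 0 0 0 1; 0 0 -2.2 0 0 0 1; -1 0 -2.6 0 0 0 1; -2 0 -2.6 0 0 0 1"

```text
clock: 44.3
ee_pos: [0.5141, -0.1519, 0.1916]
orientation: [179.8, 0.1, 100.4]
ft_force: [0.4, -1.4, 0.0]
width: 0.0855
gripper_force: 0.0
```

play_rows:
  commands: "-1 0 0 0 0 0 1; -2 0 0 0 0 0 1; -3 0 0 0 0 0 1; -3 0 0 0 0 0 1; -3 0 0 0 0 0 1; -3 0 0 0 0 0 1; -3 0 0 0 0 0 1; -3 0 0 0 0 0 1; -3 0 0 0 0 0 1; -3 0 0 0 0 0 1"

```text
clock: 45.55
ee_pos: [0.5392, -0.2985, 0.1893]
orientation: [180.0, 0.0, 100.3]
ft_force: [0.0, 0.8, 0.3]
width: 0.0855
gripper_force: 0.0
```

```bash
python3 -c "
from h import *
i=vision.capture('top')
j=vision.capture('scene')
i=cv2.resize(i[185:250,250:330],None,fx=6,fy=6,interpolation=cv2.INTER_CUBIC)
j=cv2.resize(j[140:220,230:330],None,fx=4,fy=4,interpolation=cv2.INTER_CUBIC)
o=np.zeros((390,800,3),np.uint8);o[:,:400]=i[:,40:440];o[:320,400:]=j
cv2.imwrite('pics/p8.png',o)"
```

```text
(no output)
```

View pics/p8.png

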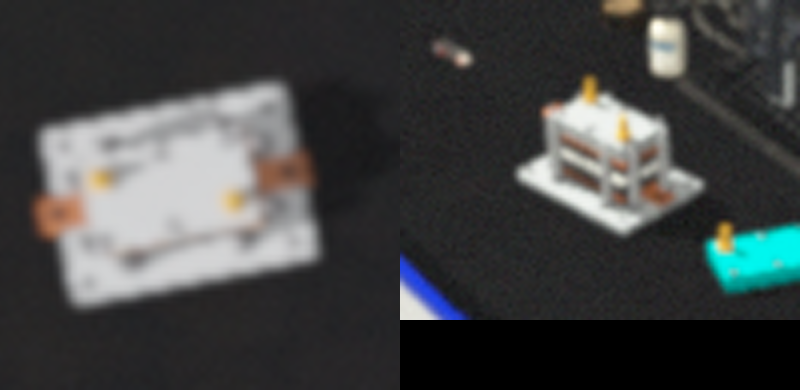

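The stack is complete and flat in the jig, with the connectors up and the robot clear. Handing in.

```bash
python3 -c "
from bench import bot
print(bot.close_job())"
```

```text
the job is handed in; nothing more can be done
None
```

I built the whole stack in the stated order and handed it in at about 46 s. In the last pictures it lies flat in the jig, with the loose collector's tab at the jig's +y end, the hose connectors up and the bystanders where they were. The hand-in returned no verdict.

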